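# Unplug the cold test kiln and hold its lid half open

### The arm

A 6-joint arm with a two-finger parallel gripper is mounted at the origin on the work surface; the furniture and walls round the work are solid. World frame = base frame: x ahead of the robot, y to its left, z up, the work surface at z = 0. Lengths are in mm, angles in degrees, forces in N, time in s.
With the tool pointing down it reaches from about 250 to 800 mm from the base axis. Payload 8.5 kg.
Tool frame: the origin (TCP) lies at the very end of the fingers, on their centre line; the grasp point (between the pads) lies 19 mm behind it; y points along the fingers, x is the direction in which the jaws open and shut, and the axes are right-handed (so a half turn about y gives the same grasp; the last joint's range is limited). The gripper opens to 85 mm and grips with 20 to 120 N. Pads are 22 mm wide; open, the fingers measure 114 mm over their backs; the gripper's body (76 mm by 85 mm) begins 54 mm behind the grasp point. The pads swing forward as they close: fully open they stand 13 mm farther back than shut.
Start: joints at [-75.115, 13.648, -0.773, 75.585, 0, 90], TCP at [134.853, -507.34, 231.276] pointing down, gripper open.
Joint ranges: [-152.45, 152.45], [-59.26, 108.67], [-65.41, 83.53], [-104.44, 129.93], [-82.83, 76.93], [-180, 180]. Speed limits (degrees/s): [127.2, 127.2, 159.86, 180, 180, 180].

### API

Orientations are given as a 3x3 rotation matrix whose columns are the frame's x, y, z axes.
In Python, from bench import bot, viewer, job_done gives the robot as it stands.
- The arm moves only by the shell command python3 -m crank 'ROWS' [OPENING] [FORCE]. ROWS is JSON, a list of rows, each a list of 6 numbers: the shift along the tool's x, y, z in m, then the turn, a rotation vector about the tool's x, y, z in degrees. In form: [[tx, ty, tz, rx, ry, rz], ...]. A call has 1 to 20 rows; each row shifts and turns the commanded pose from where the row before left it, along the tool's axes as they then stand; what a row does not reach is not made up. A row lasts 1/12 s, in which the tool goes at most 41.7 mm and 7.16 degrees, less where a joint would pass 70% of its speed; a pose out of reach is approached as far as the arm can. A call with a gripper value outside its range is refused whole. OPENING is the finger opening in m, from 0 to 0.0854, set as the call begins (- or left out, the last holds). The fingers move at their own pace and stop on an object; FORCE is the grip in N (left out, the last holds). Time passes only in rows, so rows that do not move let the fingers close. It gives the time, the measured TCP pose, the force and the opening at its end, in the units of the state.
- bot.state(): the state, without advancing time (a new reading comes with each control period).
- viewer.get_image(name): name is "scene" or "top"; returns (picture, depth): 384x512x3 uint8, red, green, blue; 384x512 float32, mm along the optical axis (not along the pixel's ray), 0 where there is no reading.
- viewer.camera_model(name): a dict with "K" (3x3 intrinsics, pixels), "D" ([k1, k2, p1, p2, k3] as OpenCV has them; the pictures are not rectified), "xyz" and "rotation" of the camera in the world. Camera axes: x right, y down, z forward; pixel columns grow to the right and rows downward; lengths in mm; the calibration is good to about 2 mm. A picture is of the moment at which its call begins. camera_model takes no time and is no camera call.
- job_done(): hands the job in, once; it reports no verdict.
The state is a dict: "time": time; "joints": joint angles; "qd": joint speeds; "tau": joint torques, N m; "tcp_pos": TCP position; "tool_rot": TCP orientation; "contact_force": force on the tool from outside, world axes, zero at the start; "wrist_torque": the same for the moment, N m; "grip_width": finger opening in mm.
Only numpy, scipy, OpenCV 4.12 (cv2) and the standard library are available. Lean on these libraries where they do the work, as an engineer would, in place of code of your own. Each camera call takes 0.05 s, during which the arm holds its last target. There are 200 camera calls.

### The job

The little test kiln has cooled and a colleague wants to take out the refired sherds. Lift the loose vent plug out of the kiln's lid by its knob, so that it cannot fall out onto the sherds, and stand it upright in the empty blue dish, where its grit stays off the table; then raise the hinged lid half way, to 45 degrees, and finish while still holding it there, because it falls shut by itself. Put the plug down without dropping it, never let the lid drop, and leave the other things where they are.

Things in the scene. Friction and masses are not known exactly. Their poses are not given: they have to be found in the camera images.
- kiln: Fixed small steel-sided top-loading kiln on a grey 205 x 205 x 8 mm board. Body 190 x 190 mm, rim at 128 mm, top of the shut 30 mm lid at 158 mm. Origin: centre of the board's underside, on the table. x from front (towards the robot within 15 degrees; control panel there sticks out 25 mm, 45 to 95 mm up) to rear (hinge), y left, z up. A 36 mm hole in the lid's middle holds the plug.
- kiln_lid (a joint): Lid angle, rad: 0 shut, grows as the lid swings up and to the rear, stop at 1.3. The lid weighs 0.5 to 0.75 kg and falls shut when let go. Its wooden handle bar, 13 mm thick, 107 mm long between two brackets, lies parallel to the hinge, its centre 45 mm in front of the lid's front edge, with free space around and below; it can turn between gripping fingers.
- kiln_lid_handle (a point): Centre of the handle bar. With the lid shut: 143 mm above the table, 140 mm in front of the kiln's centre. Axes as the kiln's with the lid shut (y along the bar); they turn with the lid.
- kiln_lid_hinge (a point): Middle of the lid's hinge line, which runs along the kiln's y: 100 mm behind the kiln's centre, 128 mm above the table. The handle bar's centre runs on a circle about it: with the lid shut it lies 240 mm in front of and 15 mm above the hinge.
- vent_plug: Loose buff ceramic vent plug, 57 mm tall, 0.09 kg, standing in the hole of the kiln's lid. Origin: centre of its underside; z up along its axis. From below: spigot 18 mm long, 28 to 31 mm diameter; flange 52 mm diameter from 18 to 26 mm height, which rests on the lid; knob 19 to 23 mm diameter from 27 to 57 mm height. Lift it straight up, at least 18 mm, to clear the hole.
- vent_plug_knob (a point): Middle of the plug's knob, on its axis, 43 mm above the plug's underside: the place to grip.
- blue_dish: Empty loose blue round dish, 76 mm across, 14 mm high, 68 mm wide inside at its flat floor, walls and floor 3 mm thick, 0.05 kg. Origin: centre of its underside. It stands to the right of the kiln; it and the white dish may change places.
- white_dish: White dish of the same size with a small sherd in it, to be left alone. Origin: centre of its underside.
- dish_sherd: Small orange-brown sherd, 39 x 37 x 14 mm, lying in the white dish, to be left alone. Origin: centre of its underside.
- test_sherd_a: Brown sherd, 52 x 37 x 16 mm, on the floor of the kiln's chamber (51 mm above the table), to be left alone. Origin: centre of its underside.
- test_sherd_b: Orange-brown sherd, 49 x 41 x 18 mm, on the floor of the kiln's chamber, to be left alone. Origin: centre of its underside.
- glue_bottle: White glue bottle with a blue band, 42 mm diameter, 75 mm tall, standing to the front left of the kiln. Bystander. Origin: centre of its underside.
- magnifier: Black loupe, 32 mm diameter, 27 mm tall, to the front right of the kiln. Bystander. Origin: centre of its underside.
- clear_case: Small case, black below and clear above, 68 x 130 x 45 mm, to the right of the dishes. Bystander. Origin: centre of its underside.

How it is judged (in metres and radians):
On the way:
1. the vent plug stands upright in the blue dish, let go, while the kiln's lid is still shut (horizontal distance between vent_plug and blue_dish below 0.022 m and z of vent_plug in the frame of blue_dish between -0.003 and 0.01 m and angle between vent_plug's own z axis and vertical below 0.15 rad and contact force between the fingers and vent_plug below 0.05 N and linear speed of vent_plug below 0.02 m/s and value of joint kiln_lid below 0.05 rad), for 0.2 s.
At the end, for the whole second after the job is handed in: The lid is held still by the fingers at 45 degrees (39 to 51), nothing else propping it; the plug stands upright on the blue dish's floor, let go, within 22 mm of its centre; the sherds in the kiln have moved under 20 mm, the other things under 30 mm (value of joint kiln_lid between 0.68 and 0.89 rad and velocity of joint kiln_lid between -0.05 and 0.05 rad/s and contact force between the fingers and kiln above 0.5 N and horizontal distance between vent_plug and blue_dish below 0.022 m and z of vent_plug in the frame of blue_dish between -0.003 and 0.01 m and angle between vent_plug's own z axis and vertical below 0.15 rad and contact force between each of the fingers, kiln and vent_plug below 0.05 N and linear speed of vent_plug below 0.02 m/s and contact force between kiln and blue_dish below 0.05 N and contact force between kiln and white_dish below 0.05 N and contact force between kiln and dish_sherd below 0.05 N and contact force between kiln and glue_bottle below 0.05 N and contact force between kiln and magnifier below 0.05 N and contact force between kiln and clear_case below 0.05 N and distance of each of test_sherd_a, test_sherd_b from where it was at the start of the episode below 0.02 m and distance of each of white_dish, dish_sherd, glue_bottle, magnifier, clear_case from where it was at the start of the episode below 0.03 m); the arm keeps its last pose, push and grip.
It fails at once if the lid drops (falls shut faster than 1.5 rad/s) (velocity of joint kiln_lid below -1.5 rad/s).
It fails at once if the plug is dropped (falls free, faster than 0.5 m/s) (linear speed of vent_plug above 0.5 m/s and contact force between the fingers and vent_plug below 0.02 N).
It fails at once if a sherd in the kiln is disturbed (by more than 20 mm) (distance of any of test_sherd_a, test_sherd_b from where it was at the start of the episode above 0.02 m).
It fails at once if the white dish, its sherd, the glue bottle, the loupe or the black-and-clear case is shifted (by more than 30 mm) or the bottle tipped (distance of any of white_dish, dish_sherd, glue_bottle, magnifier, clear_case from where it was at the start of the episode above 0.03 m or angle between glue_bottle's own z axis and vertical above 0.5 rad).
It also fails if it takes over 54 s, if anything falls off the work surface, if the arm or the gripper's body presses on something with over 40 N, if the wrist force passes 120 N, or if a joint passes its speed limit or range.

## Working session

There is one attempt and no reset: what is moved stays moved. The work goes in short steps, Python scripts to look and compute and a shell command to move; the robot and the scene stay as the last step left them, time stands still between calls to the robot, and variables do not carry over. Pictures are saved under pics/ and viewed, about 8 in all and at most 12, crops included, and the job is handed in when it is done.

```bash
ls; mkdir -p pics; python3 - <<'E'
from bench import bot, viewer
import cv2, numpy as np
for n in("scene","top"):
    im,d=viewer.get_image(n); cv2.imwrite(f"pics/{n}0.png",im[:,:,::-1]); np.savez(f"pics/{n}0.npz",im=im,d=d)
    m=viewer.camera_model(n); print(n,{k:np.round(v,4).tolist() for k,v in m.items()})
s=bot.state(); print(s)
E
```

```text
pics
scene {'K': [[465.4954, 0.0, 261.9155], [0.0, 465.4954, 190.8764], [0.0, 0.0, 1.0]], 'D': [-0.1916, 0.0, 0.0, 0.0, 0.0], 'xyz': [-160.317, 777.4878, 831.5408], 'rotation': [[-0.7585, -0.346, 0.5523], [-0.6517, 0.3941, -0.6481], [0.0066, -0.8514, -0.5244]]}
top {'K': [[426.8809, 0.0, 250.6267], [0.0, 426.8809, 189.2299], [0.0, 0.0, 1.0]], 'D': [-0.1272, 0.0, 0.0, 0.0, 0.0], 'xyz': [418.3364, -70.4712, 1383.9922], 'rotation': [[-0.0239, -0.99, 0.1388], [-0.9997, 0.0237, -0.0033], [0.0, -0.1388, -0.9903]]}
{'time': 0.1, 'joints': array([-7.51178186e+01,  1.36780324e+01, -8.10267494e-01,  7.55843633e+01,
        1.78250094e-03,  9.00012240e+01]), 'qd': array([-0.07657883, -0.18901296,  0.19092294, -0.04102391, -0.06117756,
       -0.04332647]), 'tau': array([-1.26458775e-05, -5.39721215e+01,  3.46998560e+01,  1.34995807e-02,
        3.36970379e-05,  1.75806335e-06]), 'tcp_pos': array([ 134.75432495, -507.04140156,  230.74975381]), 'tool_rot': array([[ 2.56811392e-01, -2.95650271e-04,  9.66461495e-01],
       [-9.66460708e-01,  1.23365931e-03,  2.56811560e-01],
       [-1.26821062e-03, -9.99999195e-01,  3.10833932e-05]]), 'contact_force': array([ 0.08075476, -0.13269817, -0.47974863]), 'wrist_torque': array([ 0.00842032, -0.03504692,  0.01883712]), 'grip_width': 85.51200959457057}
```

View pics/scene0.png

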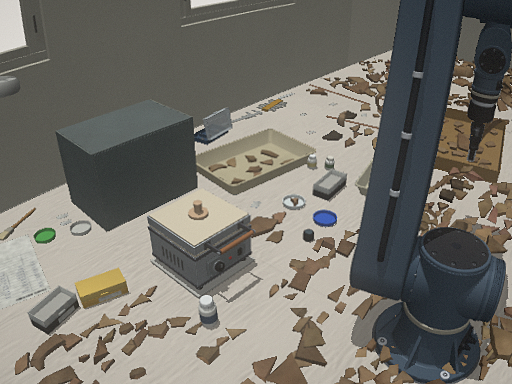

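View pics/top0.png

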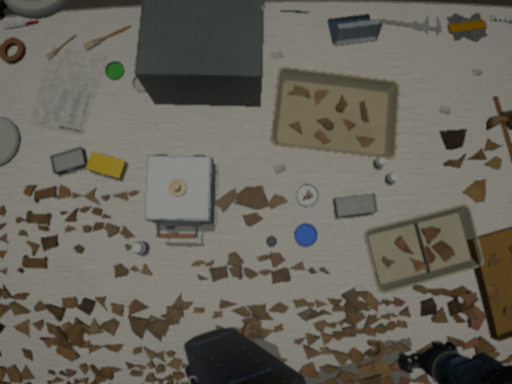

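The scene view shows the kiln with its plug at (198,208), the handle at (237,238), the blue dish at (325,218) and the white dish at (293,202). In the top view the plug is at (177,187), the handle at (178,235), the blue dish at (306,235), the loupe at (271,241) and the bottle at (140,248).

```bash
cat > h.py <<'E'
import numpy as np, cv2
from bench import bot, viewer
def rays(n,px):
    m=viewer.camera_model(n)
    u=cv2.undistortPoints(np.float64(px).reshape(-1,1,2),np.array(m["K"]),np.array(m["D"])).reshape(-1,2)
    return np.array(m["xyz"]),np.c_[u,np.ones(len(u))],np.array(m["rotation"])
def plane(n,px,z):
    o,u,R=rays(n,px); d=u@R.T; return o+d*((z-o[2])/d[:,2])[:,None]
def cloud(n,d):
    v,u=np.mgrid[:384,:512]; o,r,R=rays(n,np.c_[u.ravel(),v.ravel()])
    return (o+(r*d.reshape(-1,1))@R.T).reshape(384,512,3)
def ctr(mask):
    c=max(cv2.findContours(mask.astype(np.uint8),0,2)[0],key=cv2.contourArea); return c,cv2.minEnclosingCircle(c)
def load(n,f=None):
    if f: a=np.load(f); return a["im"],a["d"]
    return viewer.get_image(n)
E
python3 - <<'E'
from h import *
for n in("top","scene"):
    im,d=load(n,f"pics/{n}0.npz"); P=cloud(n,d); X,Y,Z=P[...,0],P[...,1],P[...,2]
    hsv=cv2.cvtColor(im,cv2.COLOR_RGB2HSV); print(n)
    box=np.zeros((384,512),bool)
    if n=="top": box[140:260,120:400]=1
    else: box[180:330,140:360]=1
    lid=box&(d>0)&(abs(Z-158)<8)&(abs(X-440)<250)
    c,_=ctr(lid); p=plane(n,c[:,0],158)[:,:2].astype(np.float32); r=cv2.minAreaRect(p); print("lid",r,lid.sum(),np.median(Z[lid]))
    kn=box&(Z>178)&(Z<215)&(d>0); print("knob cloud",kn.sum(),P[kn].mean(0),np.percentile(Z[kn],[50,95]))
    blue=box&(hsv[...,0]>105)&(hsv[...,0]<130)&(hsv[...,1]>150)
    c,cc=ctr(blue); print("blue",cc,blue.sum()); p=plane(n,c[:,0],14)[:,:2].astype(np.float32); print(cv2.minEnclosingCircle(p),cv2.fitEllipse(p))
    wood=box&(hsv[...,0]<18)&(hsv[...,1]>70)&(d>0)&(Z>125)&(Z<160)
    c,_=ctr(wood); p=plane(n,c[:,0],147)[:,:2].astype(np.float32); print("bar",cv2.minAreaRect(p),wood.sum(),P[wood].mean(0))
    c,_=ctr(kn); p=plane(n,c[:,0],199 if n=="top" else 195)[:,:2].astype(np.float32); print("knob",cv2.minEnclosingCircle(p))
    for nm,(x0,x1,y0,y1) in dict(loupe=(262,281,232,250),bottle=(125,155,235,262),white=(293,322,180,208)).items():
        if n=="top":
            s=np.zeros_like(box); s[y0:y1,x0:x1]=1; s&=(Z>9); print(nm,s.sum(),P[s].mean(0),P[s].min(0),P[s].max(0))
E
```

```text
top
lid ((597.0260620117188, 137.87220764160156), (189.435302734375, 188.03773498535156), 88.49482727050781) 3930 156.8344408430653
knob cloud 53 [599.90344636 138.42382759 193.80816614] [193.7129374  197.69838451]
blue ((305.3434753417969, 234.51739501953125), 10.054890632629395) 319
((459.7180480957031, -247.06951904296875), 32.34278106689453) ((459.6647644042969, -246.38534545898438), (61.70756912231445, 62.83042526245117), 35.787113189697266)
bar ((461.4906311035156, 143.47962951660156), (102.35584259033203, 8.69472885131836), 88.90799713134766) 131 [461.37933127 143.66176298 147.51510682]
knob ((598.5110473632812, 137.90843200683594), 11.782967567443848)
loupe 85 [ 440.37085849 -133.77600249   72.4601916 ] [ 418.3364367  -151.63810931   10.40698232] [ 457.61192729  -70.47123894 1383.99223124]
bottle 205 [431.84089936 267.69236967  85.06014531] [408.86780325 -70.47123894   9.07637322] [ 470.72436897  335.32441306 1383.99223124]
white 117 [ 583.80166744 -257.58572279   37.200613  ] [ 418.3364367  -293.83928989    9.02659694] [ 623.5521599   -70.47123894 1383.99223124]
scene
lid ((590.0640258789062, 144.0217742919922), (195.22605895996094, 203.0663299560547), 87.03519439697266) 3088 157.44397864249373
knob cloud 222 [301.80789518 123.33220706 195.19715167] [194.85708495 212.3580255 ]
blue ((325.0, 217.5), 11.10190200805664) 183
((456.67022705078125, -246.17291259765625), 36.892677307128906) ((450.8668212890625, -241.4613800048828), (51.30167770385742, 68.07047271728516), 135.39852905273438)
bar ((456.10406494140625, 145.29226684570312), (112.7066650390625, 16.708919525146484), 88.73724365234375) 198 [459.89284852 146.10191485 146.54947138]
knob ((159.01107788085938, 105.45016479492188), 31.233718872070312)
```

```bash
cat >> h.py <<'E'
from scipy.linalg import logm, expm
from scipy.spatial.transform import Rotation as Ro
def down(yaw):  # tool down, jaws along yaw
    c,s=np.cos(np.radians(yaw)),np.sin(np.radians(yaw)); return np.array([[c,0,-s],[s,0,c],[0,-1,0]])
def row(p,R,N,src=None):
    s=bot.state(); T0=np.eye(4); T0[:3,:3],T0[:3,3]=src if src else (s["tool_rot"],s["tcp_pos"])
    T1=np.eye(4); T1[:3,:3]=R; T1[:3,3]=p
    L=logm(np.linalg.inv(T0)@T1).real
    E=expm(L/N); mid=T0@expm(L/2)
    print(N,np.round(np.r_[E[:3,3]/1000,Ro.from_matrix(E[:3,:3]).as_rotvec(degrees=True)],5).tolist(),"mid",mid[:3,3].round())
E
python3 -c "
from h import *
row([598,138,240],down(-1.5),28)"
```

```text
28 [-0.00209, -0.00032, 0.03034, -0.00172, -2.62925, -0.00219] mid [ 474. -262.  235.]
```

```bash
R='[-0.0021,-0.0003,0.0303,0,-2.63,0]'; python3 -m crank '[[-0.0021,-0.0003,0.0303,0,-2.63,0],[-0.0021,-0.0003,0.0303,0,-2.63,0],[-0.0021,-0.0003,0.0303,0,-2.63,0],[-0.0021,-0.0003,0.0303,0,-2.63,0],[-0.0021,-0.0003,0.0303,0,-2.63,0],[-0.0021,-0.0003,0.0303,0,-2.63,0],[-0.0021,-0.0003,0.0303,0,-2.63,0],[-0.0021,-0.0003,0.0303,0,-2.63,0],[-0.0021,-0.0003,0.0303,0,-2.63,0],[-0.0021,-0.0003,0.0303,0,-2.63,0],[-0.0021,-0.0003,0.0303,0,-2.63,0],[-0.0021,-0.0003,0.0303,0,-2.63,0],[-0.0021,-0.0003,0.0303,0,-2.63,0],[-0.0021,-0.0003,0.0303,0,-2.63,0]]' 0.06 30
python3 -m crank '[[-0.0021,-0.0003,0.0303,0,-2.63,0],[-0.0021,-0.0003,0.0303,0,-2.63,0],[-0.0021,-0.0003,0.0303,0,-2.63,0],[-0.0021,-0.0003,0.0303,0,-2.63,0],[-0.0021,-0.0003,0.0303,0,-2.63,0],[-0.0021,-0.0003,0.0303,0,-2.63,0],[-0.0021,-0.0003,0.0303,0,-2.63,0],[-0.0021,-0.0003,0.0303,0,-2.63,0],[-0.0021,-0.0003,0.0303,0,-2.63,0],[-0.0021,-0.0003,0.0303,0,-2.63,0],[-0.0021,-0.0003,0.0303,0,-2.63,0],[-0.0021,-0.0003,0.0303,0,-2.63,0],[-0.0021,-0.0003,0.0303,0,-2.63,0],[-0.0021,-0.0003,0.0303,0,-2.63,0],[0,0,0,0,0,0],[0,0,0,0,0,0],[0,0,0,0,0,0]]'
python3 - <<'E'
from h import *
s=bot.state(); print(s["joints"].round(1),s["tcp_pos"],s["tool_rot"].round(4).tolist()); row([598.5,138,171],down(-1.5),10)
im,d=viewer.get_image("scene"); cv2.imwrite("pics/s1.png",cv2.resize(im[120:300,120:360,::-1],None,fx=3,fy=3))
E
```

```text
time: 1.27
tcp_pos: [474.1, -260.7, 235.1]
tool_rot: [[0.786, -0.001, 0.618], [-0.618, 0.0, 0.786], [-0.001, -1.0, -0.0]]
contact_force: [-0.1, -1.0, 1.0]
grip_width: 60.1
time: 2.68
tcp_pos: [596.9, 137.0, 239.3]
tool_rot: [[1.0, -0.001, 0.026], [-0.026, -0.0, 1.0], [-0.001, -1.0, -0.0]]
contact_force: [1.0, -0.3, 0.6]
grip_width: 60.0
[ 12.9  22.4  13.   80.7  -0.  104.4] [596.85183967 137.04544563 239.30946874] [[0.9997, -0.0008, 0.0257], [-0.0257, -0.0004, 0.9997], [-0.0008, -1.0, -0.0004]]
10 [0.00017, 0.00683, 0.0001, 0.00244, 0.00248, -0.0048] mid [598. 138. 205.]
```

View pics/s1.png

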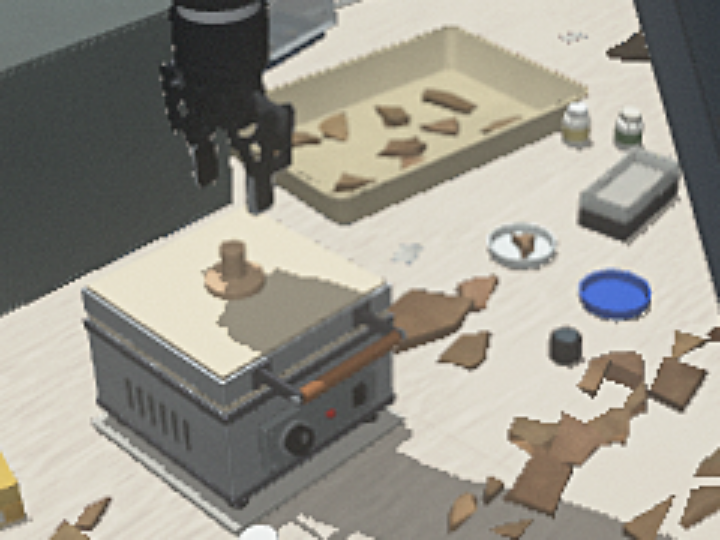

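The gripper, at crop (230,150), hangs over the knob at (233,255), and the dishes and loupe have not moved. I'll go down next.

```bash
python3 -m crank '[[0.0016,0.009,0.001,0,0,0],[0,0.009,0,0,0,0],[0,0.009,0,0,0,0],[0,0.009,0,0,0,0],[0,0.009,0,0,0,0],[0,0.008,0,0,0,0],[0,0.007,0,0,0,0],[0,0.005,0,0,0,0],[0,0.003,0,0,0,0],[0,0,0,0,0,0],[0,0,0,0,0,0]]'
python3 -m crank '[[0,0,0,0,0,0],[0,0,0,0,0,0],[0,0,0,0,0,0],[0,0,0,0,0,0],[0,0,0,0,0,0],[0,0,0,0,0,0],[0,0,0,0,0,0],[0,0,0,0,0,0],[0,0,0,0,0,0]]' 0.012 30
```

```text
time: 3.65
tcp_pos: [598.8, 138.2, 171.8]
tool_rot: [[1.0, 0.0, 0.026], [-0.026, 0.0, 1.0], [0.0, -1.0, 0.0]]
contact_force: [-0.7, -0.7, 0.3]
grip_width: 60.2
time: 4.4
tcp_pos: [599.1, 138.2, 172.1]
tool_rot: [[1.0, 0.001, 0.026], [-0.026, 0.0, 1.0], [0.001, -1.0, 0.0]]
contact_force: [1.1, -0.0, 4.2]
grip_width: 20.2
```

```bash
python3 -m crank '[[0,-0.004,0,0,0,0],[0,-0.006,0,0,0,0],[0,-0.008,0,0,0,0],[0,-0.008,0,0,0,0],[0,-0.009,0,0,0,0],[0,-0.009,0,0,0,0],[0,-0.009,0,0,0,0],[0,-0.009,0,0,0,0],[0,-0.006,0,0,0,0],[0,0,0,0,0,0],[0,0,0,0,0,0]]' - 40
python3 - <<'E'
from h import *
s=bot.state(); print(s["tcp_pos"],s["contact_force"])
im,d=viewer.get_image("scene"); cv2.imwrite("pics/s2.png",cv2.resize(im[140:260,150:270,::-1],None,fx=4,fy=4))
row([459,-247,s["tcp_pos"][2]],down(-1.5),18)
E
```

```text
time: 5.32
tcp_pos: [598.9, 138.2, 240.0]
tool_rot: [[1.0, 0.001, 0.026], [-0.026, 0.0, 1.0], [0.001, -1.0, 0.0]]
contact_force: [-0.1, 0.2, -1.5]
grip_width: 19.9
[598.88734952 138.20261853 240.02116785] [-0.09777377  0.23271099 -1.49079107]
18 [-0.0072, -3e-05, -0.02159, -6e-05, 0.00148, -0.00086] mid [529. -54. 240.]
```

View pics/s2.png

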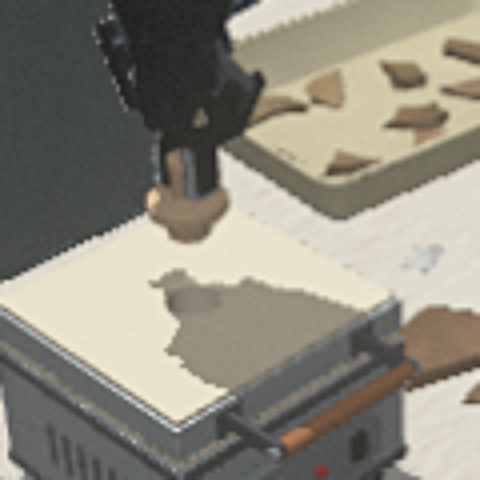

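The plug hangs upright in the fingers at crop (188,205), and the hole is clear at (195,300). I'll carry it over the blue dish.

```bash
python3 -m crank '[[-0.0036,0,-0.0108,0,0,0],[-0.0072,0,-0.0216,0,0,0],[-0.0072,0,-0.0216,0,0,0],[-0.0072,0,-0.0216,0,0,0],[-0.0072,0,-0.0216,0,0,0],[-0.0072,0,-0.0216,0,0,0],[-0.0072,0,-0.0216,0,0,0],[-0.0072,0,-0.0216,0,0,0],[-0.0072,0,-0.0216,0,0,0],[-0.0072,0,-0.0216,0,0,0],[-0.0072,0,-0.0216,0,0,0],[-0.0072,0,-0.0216,0,0,0],[-0.0072,0,-0.0216,0,0,0],[-0.0072,0,-0.0216,0,0,0],[-0.0072,0,-0.0216,0,0,0],[-0.0072,0,-0.0216,0,0,0],[-0.0072,0,-0.0216,0,0,0],[-0.0072,0,-0.0216,0,0,0],[-0.0036,0,-0.0108,0,0,0],[0,0,0,0,0,0]]'
python3 -m crank '[[0,0.018,0,0,0,0],[0,0.022,0,0,0,0],[0,0.022,0,0,0,0],[0,0.022,0,0,0,0],[0,0.022,0,0,0,0],[0,0.018,0,0,0,0],[0,0.012,0,0,0,0],[0,0.008,0,0,0,0],[0,0,0,0,0,0],[0,0,0,0,0,0]]'
python3 - <<'E'
from h import *
s=bot.state(); print(s["tcp_pos"])
im,d=viewer.get_image("scene"); a=cv2.resize(im[150:270,260:380,::-1],None,fx=3.3,fy=3.3)
im,d=viewer.get_image("top"); b=cv2.resize(im[175:295,250:370,::-1],None,fx=3.3,fy=3.3); cv2.imwrite("pics/s3.png",np.hstack([a,b]))
E
```

```text
time: 7.03
tcp_pos: [457.7, -249.1, 239.2]
tool_rot: [[1.0, -0.001, 0.029], [-0.029, 0.0, 1.0], [-0.001, -1.0, -0.0]]
contact_force: [0.5, 0.6, -0.7]
grip_width: 20.2
time: 7.87
tcp_pos: [459.1, -246.8, 95.8]
tool_rot: [[1.0, -0.0, 0.025], [-0.025, 0.0, 1.0], [-0.0, -1.0, 0.0]]
contact_force: [-0.1, -0.2, -1.0]
grip_width: 19.8
[ 459.14414499 -246.75775627   95.79385991]
```

View pics/s3.png

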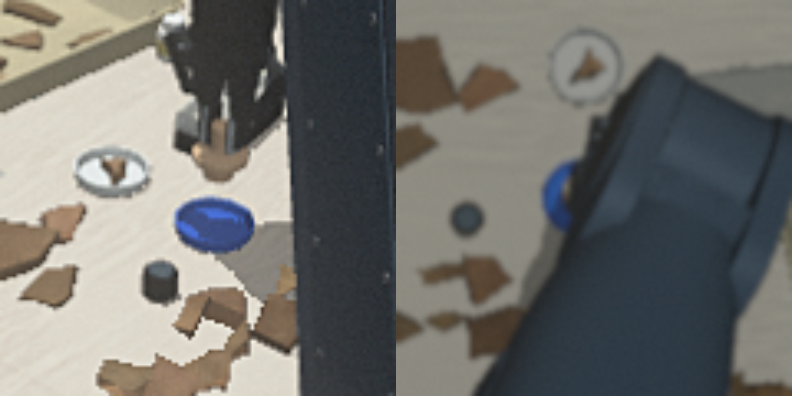

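The plug hangs above the blue dish: in the scene crop the spigot is at (218,180) and the dish centre at (215,224). I'll lower it near the floor, then feel for contact.

```bash
python3 -c "
from h import *
print(plane('scene',[[260+218/3.3,150+180/3.3]],64))"
python3 -m crank '[[0,0.008,0,0,0,0],[0,0.010,0,0,0,0],[0,0.010,0,0,0,0],[0,0.010,0,0,0,0],[0,0.008,0,0,0,0],[0,0.005,0,0,0,0],[0,0.003,0,0,0,0],[0,0.002,0,0,0,0],[0,0,0,0,0,0],[0,0,0,0,0,0]]'
python3 -m crank '[[0,0.001,0,0,0,0],[0,0.001,0,0,0,0],[0,0.001,0,0,0,0],[0,0,0,0,0,0],[0,0,0,0,0,0]]'
```

```text
[[ 451.27604747 -239.03973838   64.        ]]
time: 8.8
tcp_pos: [459.3, -247.2, 39.9]
tool_rot: [[1.0, 0.0, 0.026], [-0.026, -0.0, 1.0], [0.0, -1.0, -0.0]]
contact_force: [-0.3, -0.0, -1.0]
grip_width: 19.8
time: 9.22
tcp_pos: [459.1, -247.1, 36.7]
tool_rot: [[1.0, -0.0, 0.026], [-0.026, 0.0, 1.0], [-0.0, -1.0, 0.0]]
contact_force: [1.2, 0.5, -1.3]
grip_width: 19.8
```

```bash
python3 -m crank '[[0,0.001,0,0,0,0],[0,0.0005,0,0,0,0],[0,0,0,0,0,0],[0,0,0,0,0,0]]'
python3 -m crank '[[0,0.0005,0,0,0,0],[0,0.0005,0,0,0,0],[0,0,0,0,0,0],[0,0,0,0,0,0]]'
```

```text
time: 9.55
tcp_pos: [459.1, -247.1, 35.2]
tool_rot: [[1.0, -0.0, 0.026], [-0.026, 0.0, 1.0], [-0.0, -1.0, 0.0]]
contact_force: [-0.1, 0.0, -1.5]
grip_width: 20.3
time: 9.88
tcp_pos: [459.5, -247.3, 34.9]
tool_rot: [[1.0, 0.001, 0.026], [-0.026, -0.0, 1.0], [0.001, -1.0, -0.0]]
contact_force: [-0.9, 0.6, 8.0]
grip_width: 19.9
```

Contact at TCP z 34.9, as expected. I'll release and go straight up.

```bash
python3 -m crank '[[0,0,0,0,0,0],[0,0,0,0,0,0],[0,0,0,0,0,0],[0,0,0,0,0,0],[0,0,0,0,0,0],[0,0,0,0,0,0]]' 0.06 20
python3 -m crank '[[0,-0.005,0,0,0,0],[0,-0.012,0,0,0,0],[0,-0.02,0,0,0,0],[0,-0.03,0,0,0,0],[0,-0.03,0,0,0,0],[0,-0.03,0,0,0,0],[0,-0.03,0,0,0,0],[0,-0.03,0,0,0,0],[0,-0.018,0,0,0,0],[0,0,0,0,0,0],[0,0,0,0,0,0]]' 0.034 40
python3 - <<'E'
from h import *
s=bot.state(); print(s["tcp_pos"])
im,d=viewer.get_image("scene"); a=cv2.resize(im[150:270,260:380,::-1],None,fx=3.3,fy=3.3)
im,d=viewer.get_image("top"); b=cv2.resize(im[175:295,250:370,::-1],None,fx=3.3,fy=3.3); cv2.imwrite("pics/s4.png",np.hstack([a,b]))
E
```

```text
time: 10.38
tcp_pos: [459.1, -247.1, 34.1]
tool_rot: [[1.0, -0.0, 0.026], [-0.026, 0.0, 1.0], [-0.0, -1.0, 0.0]]
contact_force: [-0.7, 0.3, -0.3]
grip_width: 59.6
time: 11.3
tcp_pos: [459.6, -247.4, 240.3]
tool_rot: [[1.0, 0.002, 0.026], [-0.026, -0.001, 1.0], [0.002, -1.0, -0.001]]
contact_force: [0.4, 0.5, -0.4]
grip_width: 34.0
[ 459.58796604 -247.37374654  240.34838559]
```

View pics/s4.png

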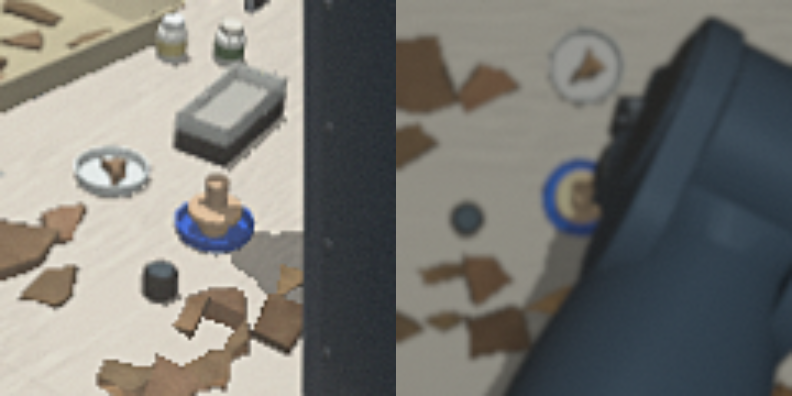

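The plug stands upright in the blue dish at scene crop (215,210), and nothing else moved. Next is the handle.

```bash
cat >> h.py <<'E'
YAW=-1.5; FX=np.array([np.cos(np.radians(YAW)),np.sin(np.radians(YAW)),0]); UP=np.array([0,0,1.])
LAT=np.cross(UP,FX)
def tilt(a): # tool pointing a degrees below horizontal along kiln x
    a=np.radians(a); x=np.sin(a)*FX+np.cos(a)*UP; y=np.cos(a)*FX-np.sin(a)*UP
    return np.c_[x,y,np.cross(x,y)]
BAR=np.array([459,141.7,143.])
E
python3 -c "
from h import *
R=tilt(30); print(R.round(3).tolist())
row(BAR-90*R[:,1],R,20)"
```

```text
[[0.5, 0.866, 0.026], [-0.013, -0.023, 1.0], [0.866, -0.5, -0.0]]
20 [-0.0053, 0.00014, 0.01943, -0.00237, 0.00022, -3.00309] mid [413. -51. 225.]
```

```bash
python3 -m crank '[[-0.0053,0.0001,0.0194,0,0,-3],[-0.0053,0.0001,0.0194,0,0,-3],[-0.0053,0.0001,0.0194,0,0,-3],[-0.0053,0.0001,0.0194,0,0,-3],[-0.0053,0.0001,0.0194,0,0,-3],[-0.0053,0.0001,0.0194,0,0,-3],[-0.0053,0.0001,0.0194,0,0,-3],[-0.0053,0.0001,0.0194,0,0,-3],[-0.0053,0.0001,0.0194,0,0,-3],[-0.0053,0.0001,0.0194,0,0,-3],[-0.0053,0.0001,0.0194,0,0,-3],[-0.0053,0.0001,0.0194,0,0,-3],[-0.0053,0.0001,0.0194,0,0,-3],[-0.0053,0.0001,0.0194,0,0,-3],[-0.0053,0.0001,0.0194,0,0,-3],[-0.0053,0.0001,0.0194,0,0,-3],[-0.0053,0.0001,0.0194,0,0,-3],[-0.0053,0.0001,0.0194,0,0,-3],[-0.0053,0.0001,0.0194,0,0,-3],[-0.0053,0.0001,0.0194,0,0,-3]]'
python3 -m crank '[[0,0,0,0,0,0],[0,0,0,0,0,0],[0,0,0,0,0,0]]'
python3 - <<'E'
from h import *
s=bot.state(); print(s["tcp_pos"],s["joints"].round(1))
R=tilt(30); print((BAR-90*R[:,1]).round(1)); row(BAR-40*R[:,1],R,5)
im,d=viewer.get_image("scene"); np.savez("pics/sc5.npz",im=im,d=d); cv2.imwrite("pics/s5.png",cv2.resize(im[170:310,140:340,::-1],None,fx=4,fy=4))
E
```

```text
time: 13.07
tcp_pos: [379.5, 148.8, 206.2]
tool_rot: [[0.519, 0.854, 0.035], [-0.014, -0.032, 0.999], [0.854, -0.52, -0.005]]
contact_force: [1.1, -1.1, -0.0]
grip_width: 33.8
time: 13.32
tcp_pos: [379.5, 147.6, 204.4]
tool_rot: [[0.525, 0.851, 0.034], [-0.01, -0.033, 0.999], [0.851, -0.525, -0.009]]
contact_force: [0.7, -0.1, 0.3]
grip_width: 33.9
[379.53536255 147.63002145 204.42086344] [ 53.1 -19.4 -65.4   1.3 -44.4 126.6]
[381.1 143.7 188. ]
5 [-0.00248, 0.01198, -0.00069, 0.12446, 0.03921, -0.32824] mid [402. 145. 184.]
```

View pics/s5.png

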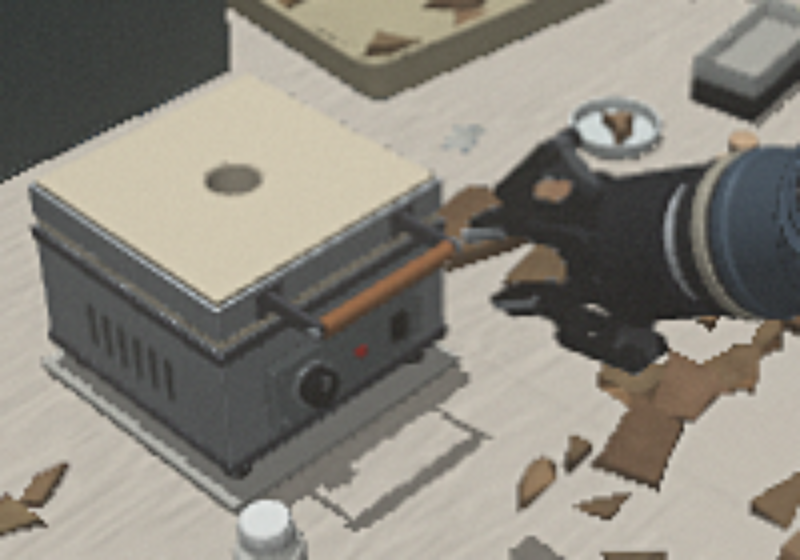

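J3 is at its limit: this pose is too folded. The jaws, at crop (480,265), still line up with the bar at (390,290). I'll use a steeper 47° tilt and move closer.

```bash
python3 -c "
from h import *
R=tilt(47); print((BAR-50*R[:,1]).round(1)); row(BAR-50*R[:,1],R,8)"
```

```text
[424.9 142.6 179.6]
8 [0.00104, 0.0064, -0.00031, 0.09216, -0.00265, 1.92391] mid [403. 145. 194.]
```

```bash
python3 -m crank '[[0.001,0.0064,-0.0003,0.09,0,1.92],[0.001,0.0064,-0.0003,0.09,0,1.92],[0.001,0.0064,-0.0003,0.09,0,1.92],[0.001,0.0064,-0.0003,0.09,0,1.92],[0.001,0.0064,-0.0003,0.09,0,1.92],[0.001,0.0064,-0.0003,0.09,0,1.92],[0.001,0.0064,-0.0003,0.09,0,1.92],[0.001,0.0064,-0.0003,0.09,0,1.92],[0,0,0,0,0,0],[0,0,0,0,0,0],[0,0,0,0,0,0]]' 0.032
python3 - <<'E'
from h import *
s=bot.state(); print(s["tcp_pos"],s["joints"].round(1))
R=tilt(47); row(BAR+17*R[:,1],R,10)
E
```

```text
time: 14.28
tcp_pos: [424.7, 142.0, 179.8]
tool_rot: [[0.729, 0.683, 0.029], [-0.022, -0.019, 1.0], [0.684, -0.73, 0.001]]
contact_force: [-1.0, -0.9, 0.4]
grip_width: 32.0
[424.69676977 142.00942844 179.79123952] [ 34.5 -14.4 -54.4  13.  -23.8 118.1]
10 [-1e-05, 0.00673, 6e-05, 0.00714, -0.01607, 0.01281] mid [448. 142. 155.]
```

```bash
python3 -m crank '[[0,0.007,0,0,0,0],[0,0.008,0,0,0,0],[0,0.008,0,0,0,0],[0,0.007,0,0,0,0],[0,0.006,0,0,0,0],[0,0.005,0,0,0,0],[0,0,0,0,0,0],[0,0,0,0,0,0]]'
python3 - <<'E'
from h import *
s=bot.state(); print(s["tcp_pos"],s["joints"].round(1))
R=tilt(47); row(BAR+17*R[:,1],R,6)
im,d=viewer.get_image("scene"); cv2.imwrite("pics/s6.png",cv2.resize(im[200:280,190:290,::-1],None,fx=7,fy=7))
E
```

```text
time: 14.95
tcp_pos: [452.6, 143.0, 149.8]
tool_rot: [[0.73, 0.683, 0.026], [-0.02, -0.017, 1.0], [0.683, -0.73, 0.001]]
contact_force: [0.1, 0.5, 0.3]
grip_width: 31.9
[452.63978589 142.95212531 149.83693291] [ 31.4  -8.5 -56.6   3.7 -21.7 115.3]
6 [-0.0, 0.00439, -0.00018, -0.00743, -0.00467, 0.01345] mid [462. 142. 140.]
```

View pics/s6.png

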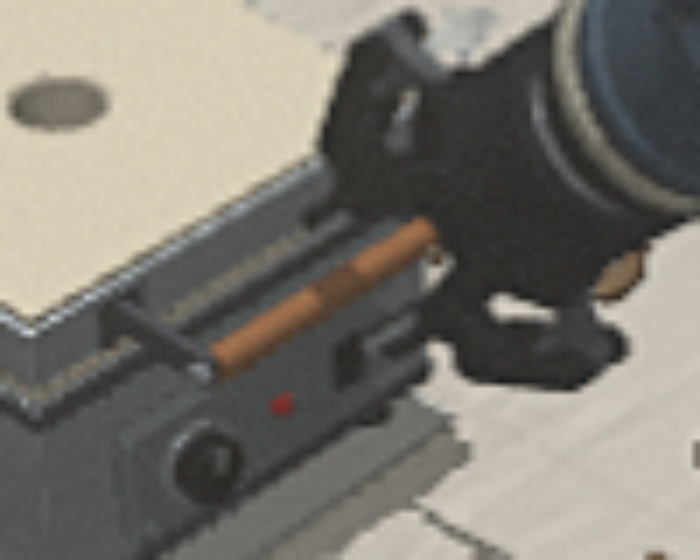

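```bash
python3 - <<'E'
from h import *
m=viewer.camera_model("scene"); R=np.array(m["rotation"]); s=bot.state(); p=s["tcp_pos"]; T=s["tool_rot"]
def pr(P):
    q=R.T@(np.array(P)-m["xyz"]); return (cv2.projectPoints(q.reshape(1,3),np.zeros(3),np.zeros(3),np.array(m["K"]),np.array(m["D"]))[0].ravel()-[190,200])*7
for n,P in dict(tcp=p,up=p+16*T[:,0],lo=p-16*T[:,0],upback=p+16*T[:,0]-11*T[:,2],loback=p-16*T[:,0]+11*T[:,2],barL=BAR+53*LAT,barC=BAR,barR=BAR-53*LAT).items(): print(n,pr(P).round())
E
```

```text
tcp [339. 283.]
up [314. 243.]
lo [364. 322.]
upback [337. 229.]
loback [341. 337.]
barL [217. 361.]
barC [329. 290.]
barR [434. 222.]
```

The bar runs from (220,360) to (432,230) and lies between the upper finger tip at about (320,215) and the lower at about (365,340). The projections of my model agree. I'll insert and grip.

```bash
python3 -m crank '[[0,0.006,0,0,0,0],[0,0.006,0,0,0,0],[0,0.006,0,0,0,0],[0,0.005,0,0,0,0],[0,0.003,0,0,0,0],[0,0,0,0,0,0],[0,0,0,0,0,0]]'
python3 -m crank '[[0,0,0,0,0,0],[0,0,0,0,0,0],[0,0,0,0,0,0],[0,0,0,0,0,0],[0,0,0,0,0,0],[0,0,0,0,0,0],[0,0,0,0,0,0]]' 0.006 40
```

```text
time: 15.58
tcp_pos: [470.7, 142.6, 130.7]
tool_rot: [[0.73, 0.683, 0.026], [-0.02, -0.017, 1.0], [0.683, -0.731, 0.001]]
contact_force: [-0.8, 0.5, -0.9]
grip_width: 31.6
time: 16.17
tcp_pos: [471.2, 142.8, 131.9]
tool_rot: [[0.729, 0.684, 0.026], [-0.02, -0.017, 1.0], [0.685, -0.729, 0.002]]
contact_force: [-0.3, -1.7, 6.0]
grip_width: 11.3
```

```bash
python3 - <<'E'
from h import *
s=bot.state(); p,T=s["tcp_pos"],s["tool_rot"]; H=np.array([458.5,142.5,143])+240*FX-15*UP
Q=Ro.from_rotvec(LAT*np.radians(45)).as_matrix(); q=H+Q@(p-H); print(H,q); row(q,Q@T,40)
E
```

```text
[698.41775799 136.21753241 128.        ] [540.48405416 140.97588559 291.48733487]
40 [0.00314, -0.00317, 1e-05, -0.00133, 0.00133, 1.125] mid [490. 142. 219.]
```

Start with 5 gentle rows, to check the grip and the force.

```bash
python3 -m crank '[[0.0031,-0.0032,0,0,0,1.125],[0.0031,-0.0032,0,0,0,1.125],[0.0032,-0.0031,0,0,0,1.125],[0.0031,-0.0032,0,0,0,1.125],[0.0032,-0.0032,0,0,0,1.125],[0,0,0,0,0,0]]' - 60
python3 - <<'E'
from h import *
im,d=viewer.get_image("scene"); P=cloud("scene",d); Z=P[...,2]
L=np.s_[195:245,160:225]; k=(abs(P[...,0]-600)<85)&(abs(P[...,1]-138)<85)&(Z>130)&(d>0)
A=P[k]; f=(A-[698.4,136.2,128])@FX; c=np.polyfit(f,A[:,2],1); print(k.sum(),"lid deg",np.degrees(np.arctan(-c[0])),c)
E
```

```text
time: 16.67
tcp_pos: [472.5, 142.7, 154.0]
tool_rot: [[0.794, 0.608, 0.026], [-0.022, -0.015, 1.0], [0.608, -0.794, 0.002]]
contact_force: [3.7, -0.4, -3.1]
grip_width: 10.6
2084 lid deg 5.552192012648195 [-9.72084973e-02  1.57426696e+02]
```

The lid follows: 5.6° seen, against 5.6° commanded. I'll continue.

```bash
python3 -m crank '[[0.0031,-0.0032,0,0,0,1.125],[0.0031,-0.0032,0,0,0,1.125],[0.0032,-0.0031,0,0,0,1.125],[0.0031,-0.0032,0,0,0,1.125],[0.0032,-0.0032,0,0,0,1.125],[0.0031,-0.0032,0,0,0,1.125],[0.0031,-0.0032,0,0,0,1.125],[0.0032,-0.0031,0,0,0,1.125],[0.0031,-0.0032,0,0,0,1.125],[0.0032,-0.0032,0,0,0,1.125],[0.0031,-0.0032,0,0,0,1.125],[0.0031,-0.0032,0,0,0,1.125],[0.0032,-0.0031,0,0,0,1.125],[0.0031,-0.0032,0,0,0,1.125],[0.0032,-0.0032,0,0,0,1.125]]'
python3 -m crank '[[0.0031,-0.0032,0,0,0,1.125],[0.0031,-0.0032,0,0,0,1.125],[0.0032,-0.0031,0,0,0,1.125],[0.0031,-0.0032,0,0,0,1.125],[0.0032,-0.0032,0,0,0,1.125],[0.0031,-0.0032,0,0,0,1.125],[0.0031,-0.0032,0,0,0,1.125],[0.0032,-0.0031,0,0,0,1.125],[0.0031,-0.0032,0,0,0,1.125],[0.0032,-0.0032,0,0,0,1.125],[0,0,0,0,0,0]]'
python3 - <<'E'
from h import *
s=bot.state(); p,T=s["tcp_pos"],s["tool_rot"]; print(s["joints"].round(1)); v=p-19*T[:,1]-[698.4,136.2,128]; print("lid by tcp",np.degrees(np.arctan2(v[2],-v@FX))-3.58,np.hypot(v[2],v@FX))
E
```

```text
time: 17.97
tcp_pos: [488.7, 142.1, 216.7]
tool_rot: [[0.937, 0.349, 0.025], [-0.024, -0.008, 1.0], [0.349, -0.937, 0.001]]
contact_force: [1.4, -1.1, -2.7]
grip_width: 10.6
time: 18.88
tcp_pos: [509.8, 141.2, 255.9]
tool_rot: [[0.987, 0.158, 0.026], [-0.025, -0.004, 1.0], [0.158, -0.987, 0.0]]
contact_force: [-9.4, -2.0, 4.6]
grip_width: 10.4
[ 17.2   7.1  -6.2  68.1  -2.9 108.4]
lid by tcp 33.84421794343905 241.36618666744616
```

```bash
python3 -m crank '[[0.0031,-0.0032,0,0,0,1.125],[0.0031,-0.0032,0,0,0,1.125],[0.0032,-0.0031,0,0,0,1.125],[0.0031,-0.0032,0,0,0,1.125],[0.0032,-0.0032,0,0,0,1.125],[0.0031,-0.0032,0,0,0,1.125],[0.0031,-0.0032,0,0,0,1.125],[0.0032,-0.0031,0,0,0,1.125],[0.0031,-0.0032,0,0,0,1.125],[0.0032,-0.0032,0,0,0,1.125],[0,0,0,0,0,0],[0,0,0,0,0,0],[0,0,0,0,0,0],[0,0,0,0,0,0]]'
python3 - <<'E'
from h import *
s=bot.state(); p,T=s["tcp_pos"],s["tool_rot"]; v=p-19*T[:,1]-[698.4,136.2,128]; print("lid by tcp",np.degrees(np.arctan2(v[2],-v@FX))-3.58,np.hypot(v[2],v@FX))
im,d=viewer.get_image("scene"); P=cloud("scene",d); cv2.imwrite("pics/s7.png",cv2.resize(im[110:310,130:370,::-1],None,fx=3.3,fy=3))
hsv=cv2.cvtColor(im,cv2.COLOR_RGB2HSV)
k=(P[...,0]>520)&(P[...,0]<740)&(P[...,1]>60)&(P[...,1]<225)&(P[...,2]>140)&(d>0)&(hsv[...,2]>120)
A=P[k]; f=(A-[698.4,136.2,128])@FX; c=np.polyfit(f,A[:,2],1); r=A[:,2]-np.polyval(c,f); g=abs(r)<8; c=np.polyfit(f[g],A[g,2],1); print(k.sum(),g.sum(),"lid deg",np.degrees(np.arctan(-c[0])))
t,_=viewer.get_image("top"); cv2.imwrite("pics/t7.png",t[:,:,::-1])
E
```

```text
time: 20.05
tcp_pos: [538.0, 140.1, 290.3]
tool_rot: [[0.999, -0.037, 0.026], [-0.026, 0.001, 1.0], [-0.037, -0.999, -0.0]]
contact_force: [-10.3, -5.4, 8.0]
grip_width: 11.0
lid by tcp 45.03065076984733 241.69018414937875
353 34 lid deg 59.02633709937752
```

View pics/s7.png

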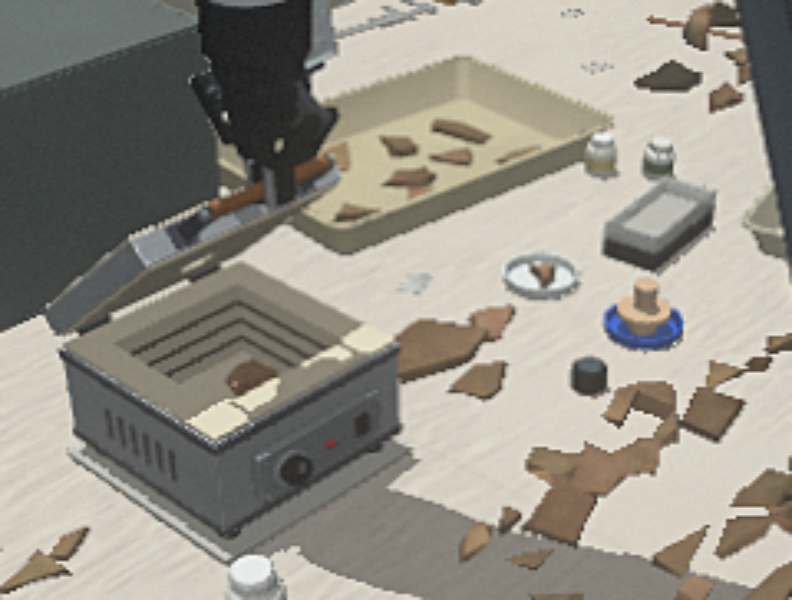

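The lid is about half open and gripped at (270,185). The plug is upright in the blue dish at (645,305), and the other things are in place. My depth fit of the lid picked up wrong pixels (only 34 inliers), so I'll check the angle by casting rays from the lid's left-side edge, seen from about (50,318) to (135,238).

```bash
python3 - <<'E'
from h import *
H=np.array([698.4,136.2,128])
def side(px,lat):
    o,u,R=rays("scene",px); d=(u@R.T); t=((H-o)@LAT+lat)/(d@LAT); return o+d*t[:,None]
px=[[130+x/3.3,110+y/3] for x,y in((50,318),(135,238))]
q=side(px,95); dd=q[0]-q[1]; print(q.round(),"edge deg",np.degrees(np.arctan2(-dd[2],dd@FX)),np.linalg.norm(dd))
s=bot.state(); print(s["time"],s["contact_force"],np.abs(s["qd"]).max(),s["tcp_pos"])
im,d=viewer.get_image("scene"); P=cloud("scene",d); A=P[(P[...,0]>540)&(P[...,0]<690)&(P[...,1]>70)&(P[...,1]<215)&(P[...,2]>180)&(P[...,2]<300)&(d>0)]
f=(A-H)@FX; best=max(((np.sum(abs(np.cos(a)*(A[:,2]-128)+np.sin(a)*f-o)<2),np.degrees(a),o) for a in np.radians(np.arange(35,56,.5)) for o in(0,28,30)));print(len(A),best)
E
```

```text
[[700. 231. 153.]
 [572. 235. 287.]] edge deg 46.22284914274322 185.42353424592193
20.15 [-8.53374664 -4.47675357  8.3959451 ] 0.08691013192371809 [537.94359514 140.07993266 290.32062623]
627 (np.int64(306), np.float64(44.5), 0)
```

Three estimates agree: 45.0° from the TCP, 46.2° from the edge rays, 44.5° from the depth plane through the hinge. The arm is still. I'll hand in.

```bash
python3 -c "
from bench import job_done
print(job_done())"
```

```text
the job is handed in; nothing more can be done
None
```

I lifted the vent plug out by its knob and stood it upright in the blue dish with the lid still shut. I then raised the lid to about 45° and handed in at 20 s with the fingers still gripping the bar.

- **Lid angle:** the last checks gave 45.0° from the tool position, 46.2° from the lid's edge in the picture and 44.5° from the depth readings. An earlier depth fit gave 59°. I discarded it because only 34 of its points fitted and it had picked up wrong pixels.
- **Plug and other things:** in the last picture the plug stands upright in the blue dish. The white dish, sherds, loupe, bottle and case look undisturbed. I judged this by eye and did not measure their shifts. Only one kiln sherd was in view, so I could not check the other.
- **Grip:** a steady push of about 13 N, mostly along the line from the hinge to the bar, remained in the grip. It is probably a millimetre or so of arc mismatch, and the arm was still.
- **Along the way:** my first approach to the handle, at a 30° tilt, ran joint 3 to its limit. I switched to a 47° tilt before touching the bar.

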